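# Hang the washed gate back on the waste bay and shut it

## Robot

A 6-joint arm with a two-finger parallel gripper is mounted at the origin on the work surface. World frame = base frame: x ahead of the robot, y to its left, z up, the work surface at z = 0. Lengths are in m, angles in rad, forces in N, time in s.
With the tool pointing down it reaches from about 0.25 to 0.725 m from the base axis. Payload 4 kg.
Tool frame: the origin (TCP) lies midway between the tips of the shut fingers; the grasp point (between the pads) lies 19 mm behind it; z points along the fingers, y is the line along which they close (so a half turn about z gives the same grasp; the last joint's range is limited). The gripper opens to 85 mm and grips with 20 to 120 N. Pads are 22 mm wide; open, the fingers measure 114 mm over their backs; the gripper's body (76 mm by 85 mm) begins 54 mm behind the grasp point. The pads swing forward as they close: fully open they stand 13 mm farther back than shut.
Start: joints at [-1.172, 0.241, 0.005, 1.335, 0, 1.571], TCP at [0.194, -0.461, 0.198] pointing down, gripper open.
Joint ranges: [-2.72, 2.72], [-1.05, 1.87], [-1.09, 1.28], [-1.99, 2.15], [-1.42, 1.44], [-3.14, 3.14]. Speed limits (rad/s): [2.79, 2.79, 3.14, 3.14, 3.14, 3.14].

## Interface

Orientations are given as a rotation vector (axis times angle).
In Python, from workcell import status, cams, workorder gives the robot as it stands.
- The arm moves only by the tool jog_arm, never from a script. Its argument "targets" is a list of rows, each an object of numbers: "dx", "dy", "dz": the shift along the tool's x, y, z in cm; "ax", "ay", "az": the turn, a rotation vector about the tool's x, y, z in degrees; "fingers": the gripper command: -1 is shut, 1 is fully open, values between are in proportion. In form: [{"dx": .., "dy": .., "dz": .., "ax": .., "ay": .., "az": .., "fingers": ..}, ...]. A call has 1 to 10 rows; each row shifts and turns the commanded pose from where the row before left it, along the tool's axes as they then stand; what a row does not reach is not made up. A row lasts 1/10 s, in which the tool goes at most 50 mm and 8.59 degrees, less where a joint would pass 70% of its speed; a pose out of reach is approached as far as the arm can. A call is refused whole if a number of a shift passes 5 or a number of a turn 8.59, either way. A call with a gripper value outside its range is refused whole. The fingers move at their own pace and stop on an object; "grip_force" is the grip in N (left out, the last holds). Time passes only in rows, so rows that do not move let the fingers close. It gives the time, the measured TCP pose, the force, the opening and the grip force at its end, in the units of the state.
- status.get_obs(): the state, without advancing time (a new reading comes with each control period).
- cams.camera(name): name is "side" or "top"; returns the picture (480x640x3 uint8, red, green, blue); there is no depth.
- cams.camera_model(name): a dict with "fx", "fy", "cx", "cy" (pixels), "distortion" ([k1, k2, p1, p2, k3] as OpenCV has them; the pictures are not rectified), "extrinsics" (4x4, takes a point from camera to world coordinates). Camera axes: x right, y down, z forward; pixel columns grow to the right and rows downward; lengths in m; the calibration is good to about 2 mm. A picture is of the moment at which its call begins. camera_model takes no time and is no camera call.
- workorder.close_job(): hands the job in; it is judged then, once.
Trained networks look in the newest picture that a camera, given by its name, has taken for a name from the list of things; names that differ only in an ending like _2 or _b are one class to them, and where a whole thing is asked for, a point or a joint stands for the part that bears it (a point fixed in the world has none). Each returns a list of dicts, best first, with "confidence" (0 to 1); they miss things now and then, are a little off and sometimes report something else, mostly with a low value. They report only what shows in the picture. A call takes as long as a camera call. They do not tell look-alikes from the thing itself.
- cams.recognise(target, camera): "position" ([x, y, z] in m, in world coordinates, good to about 4 mm: the middle of the surface that is visible of it).
- cams.landmark_of(target, camera): "position" ([x, y, z] in m, in world coordinates, good to about 4 mm: a listed point, or the origin of a listed thing).
The state is a dict: "t": time; "q": joint angles; "dq": joint speeds; "joint_torque": joint torques, N m; "position": TCP position; "eef_rot": TCP orientation; "contact_force": force on the tool from outside, world axes, zero at the start; "moment": the same for the moment, N m; "width": finger opening in m; "finger_force": force on a finger pad.
Only numpy, scipy, OpenCV 4.12 (cv2) and the standard library are available. Lean on these libraries where they do the work, as an engineer would, in place of code of your own. Each camera call takes 0.05 s, during which the arm holds its last target. There are 200 camera calls.

## Task

The gate of the splash guard round the waste beaker has been washed and stands in the drying rack. Take the gate (the board with the two hinge knuckles), lower it gently, standing open, over both pins of the hinge post until it is fully down, and only then let go of it. Then swing it fully shut against the other post, and leave the beaker, the plain board and everything else where they are.

Things in the scene. Friction and masses are not known exactly. Their poses are not given: they have to be found in the camera images.
- gate: The gate: upright white plastic slab 146 long (x), 10 thick (y), 150 high (z), about 280 g, with two aluminium hinge knuckles one above the other at its -x end. Origin: centre of the slab, 75 below its top edge, within 10 of the centre of mass. Starts upright in one rack slot, knuckles away from the robot, origin 87 above the table. Grasp it across the 10 thickness at the top edge
- knuckle_low (a point): centre of the lower end of the lower knuckle's bore, 87 along -x and 60 below the gate's origin. A knuckle is an upright tube, 27 outside, 19 bore, 22 high, open at both ends
- knuckle_up (a point): centre of the lower end of the upper knuckle's bore, 87 along -x and 35 above the gate's origin (its tube's top is 18 below the gate's top edge)
- gate_edge (a point): middle of the gate's free upright edge, 160 from the knuckle axis, half-way up. When the gate is hung this edge sags by about 5; the hung gate swings with light friction and stays where it is left until pushed
- bay: The fixed waste bay: white tray 210 (x) by 240 (y), 12 thick, clear walls 100 high on three sides, open on its -x front (towards the robot). Origin on the table near its centre. Aluminium posts at the front: hinge post (185 high) on the +y side, latch post on the -y side. Gate shut: it points from the pins to the bay's -y; open: out to the bay's -x
- pin_low (a point): foot of the lower of two upright pins on one vertical line at the hinge post (x = -85, y = 80 of the bay), 50 above the table; the lower knuckle's lower end rests here. Pins are 16 in diameter, 26 high, the top 10 tapered to 6
- pin_up (a point): foot of the upper pin, 145 above the table. Its bracket (10 thick, 26 wide) reaches 13 beyond the pin line away from the post. The lower knuckle must come in sideways between the lower pin's tip and this bracket: bring the gate in raised 30 to 50 above its hung height (hung: origin 110, top edge 185 above the table), then lower
- keeper (a point): underside of the keeper lip, 194 above the table, on top of the latch post; lip 14 wide, 8 thick, reaching 10 out in front of the pin line. It overhangs the shut gate's top corner, so the gate is hung while open and then swung under the lip
- stop (a point): on the front face of the latch post, 110 above the table, the face (14 wide) that the shut gate's inner face meets; 153 from the pin line
- rack: The fixed grey drying rack, 150 (x) by 170 (y), with two slots along its x, at y = +45 and -45 of its origin (on the table below its centre); slot 14 wide, 110 long, floor 12 above the table, slot walls up to 48
- board: plain white board without knuckles, 150 by 10 by 130 high, in the other slot, its top 142 above the table (carry the gate over it or away from it); leave it. Origin on its middle plane, 10 above its centre
- beaker: white waste beaker, 104 wide, 125 high, standing loose in the bay; origin at the centre of its underside; leave it
- tipbox: blue pipette tip box 120 by 85, 63 high, origin at the centre of its underside; leave it
- media: glass bottle 76 wide, 170 high, origin at the centre of its underside; leave it
- jar: amber jar 60 wide, 85 high, origin at the centre of its underside; leave it
- ethanol: white bottle 64 wide, 160 high, origin at the centre of its underside; leave it
Not all that is in view belongs to the job. Of the things shaped like the gate, the white one is meant.

How it is judged:
On the way, in this order (a step that is already met when the one before it is completed fails the run):
1. the gate hangs fully down on both pins, standing open (free edge at least 50 mm out in front of the pins' line), and is let go (distance between knuckle_low and pin_low below 0.006 m and distance between knuckle_up and pin_up below 0.006 m and x of gate_edge in the frame of bay below -0.135 m and contact force between the fingers and gate below 0.05 N), for 0.2 s.
2. the gate is swung shut under the keeper lip (distance between knuckle_low and pin_low below 0.006 m and distance between knuckle_up and pin_up below 0.006 m and x of gate_edge in the frame of bay above -0.093 m), for 0.2 s.
At the end, for the whole second after the job is handed in: Both knuckles fully down on their pins (each knuckle's lower end within 6 mm of its pin's foot), the gate upright (within 0.1 rad), shut with its free edge within 8 mm of fully closed, and at rest (all of step 2 and angle between gate's own z axis and vertical below 0.1 rad and linear speed of gate below 0.01 m/s); the robot touches nothing.
It fails at once if a bystander (beaker, plain board, tip box, bottles, jar) is moved by more than 25 mm (distance of any of beaker, board, tipbox, media, jar, ethanol from where it was at the start of the episode above 0.025 m).
It fails at once if the gate is forced hard against the bay (over 60 N) (contact force between gate and bay above 60 N).
It fails at once if the gate is let go over the pins while still more than 10 mm above its seat (contact force between the fingers and gate below 0.05 N and horizontal distance between knuckle_low and pin_low below 0.02 m and z of knuckle_low in the frame of pin_low above 0.01 m).
It also fails if it takes over 61 s, if anything falls off the work surface, if the arm or the gripper's body presses on something with over 40 N, if the wrist force passes 120 N, or if a joint passes its speed limit or range.

## Working session

There is one attempt and no reset: what is moved stays moved. The work goes in short steps, Python scripts to look and compute and a tool call to move; the robot and the scene stay as the last step left them, time stands still between calls to the robot, and variables do not carry over. Pictures are saved under pics/ and viewed, at most 10 in all, crops included, and the job is handed in when it is done.

Besides the shell and the picture viewer there is one more tool, called after ">>>" as name(argument=value, ...) on one line, values as JSON. jog_arm: Moves the arm, as the interface text tells. Its arguments: {"type":"object","properties":{"targets":{"type":"array","items":{"type":"object","properties":{"dx":{"type":"number"},"dy":{"type":"number"},"dz":{"type":"number"},"ax":{"type":"number"},"ay":{"type":"number"},"az":{"type":"number"},"fingers":{"type":"number"}}}},"grip_force":{"type":"number"}},"required":["targets"]}

```bash
mkdir -p pics; cat > h.py <<'E'
import numpy as np, cv2
from workcell import status, cams, workorder
def save(c,n,crop=None,s=1):
    im=cams.camera(c)[:,:,::-1]
    if crop: x0,y0,x1,y1=crop; im=im[y0:y1,x0:x1]
    im=cv2.resize(im,None,fx=s,fy=s,interpolation=cv2.INTER_CUBIC) if s!=1 else im
    cv2.imwrite('pics/'+n,im)
def M(c):
    m=cams.camera_model(c); K=np.array([[m['fx'],0,m['cx']],[0,m['fy'],m['cy']],[0,0,1.]]); return K,np.array(m['distortion'],float),np.array(m['extrinsics'])
def proj(c,P):
    K,d,E=M(c); W=np.linalg.inv(E); P=np.atleast_2d(P).astype(float)
    return cv2.projectPoints(P,cv2.Rodrigues(W[:3,:3])[0],W[:3,3],K,d)[0][:,0]
def onz(c,uv,z):
    K,d,E=M(c); u=cv2.undistortPoints(np.array(uv,float).reshape(-1,1,2),K,d)[:,0]
    r=np.c_[u,np.ones(len(u))]@E[:3,:3].T; o=E[:3,3]; return o+r*((z-o[2])/r[:,2])[:,None]
E
python3 - <<'E'
from h import *
np.set_printoptions(precision=4,suppress=True)
save('top','t0.png');save('side','s0.png')
for c in('top','side'):
    print(c,M(c)[2][:3,3],M(c)[2][:3,2])
    for n in ['gate','knuckle_low','knuckle_up','gate_edge','bay','pin_low','pin_up','keeper','stop','rack','board']:
        for r in cams.landmark_of(n,c)[:3]:
            p=np.array(r['position']);print(n,round(r['confidence'],2),p,proj(c,p)[0].round())
print(status.get_obs())
E
```

```text
top [0.4012 0.09   1.9189] [ 0.0528 -0.0105 -0.9986]
gate 0.88 [0.5596 0.2228 0.0865] [278. 212.]
gate 0.86 [0.263  0.2107 0.0761] [282. 309.]
gate 0.84 [0.3045 0.5737 0.0755] [166. 296.]
knuckle_low 0.82 [0.6479 0.2358 0.0264] [275. 186.]
knuckle_low 0.69 [0.2207 0.5367 0.0197] [182. 321.]
knuckle_low 0.57 [0.3568 0.1977 0.0185] [288. 278.]
knuckle_up 0.91 [0.3509 0.1939 0.1108] [287. 281.]
knuckle_up 0.83 [0.6395 0.2332 0.1225] [273. 185.]
knuckle_up 0.79 [0.2234 0.5387 0.1084] [174. 323.]
gate_edge 0.79 [0.197  0.2146 0.08  ] [281. 330.]
gate_edge 0.71 [0.3686 0.6019 0.0724] [157. 275.]
gate_edge 0.61 [0.4871 0.2121 0.0874] [281. 236.]
bay 0.95 [ 0.6584 -0.266  -0.0007] [430. 183.]
pin_low 0.8 [ 0.6314 -0.1538  0.0486] [398. 190.]
pin_up 0.86 [ 0.6303 -0.1521  0.1469] [402. 186.]
keeper 0.83 [ 0.5426 -0.2789  0.1926] [447. 214.]
keeper 0.27 [ 0.6991  0.098  -0.0009] [318. 171.]
stop 0.61 [ 0.5494 -0.2898  0.1093] [445. 214.]
rack 0.93 [ 0.5476  0.265  -0.0022] [267. 218.]
board 0.72 [0.5508 0.3157 0.0854] [248. 215.]
side [0.3343 1.3224 0.9361] [ 0.1111 -0.8373 -0.5354]
gate 0.82 
[... 705 characters left out ...]
 -0.1539  0.1449] [294. 197.]
keeper 0.93 [ 0.5484 -0.286   0.1935] [322. 169.]
stop 0.58 [ 0.5465 -0.2885  0.1102] [322. 189.]
board 0.84 [0.5546 0.3126 0.0888] [290. 298.]
board 0.19 [ 0.3271 -0.3777 -0.0009] [382. 208.]
{'t': 1.2, 'q': array([-1.172 ,  0.2406,  0.005 ,  1.3352,  0.    ,  1.5708]), 'dq': array([-0.0003, -0.0005,  0.0003,  0.0006,  0.0011,  0.0001]), 'joint_torque': array([  0.0007, -37.2221,  25.2692,   0.0014,   0.0001,  -0.    ]), 'position': array([ 0.1941, -0.4608,  0.198 ]), 'eef_rot': array([-3.0793, -0.6223, -0.    ]), 'contact_force': array([ 0.8056, -0.3411,  0.5228]), 'moment': array([ 0.0018, -0.0278,  0.0388]), 'finger_force': 0.0, 'width': 0.08537473449801068}
```

```bash
python3 - <<'E'
import cv2
t=cv2.imread('pics/t0.png');s=cv2.imread('pics/s0.png')
cv2.imwrite('pics/tc.png',cv2.resize(t[140:360,130:480],None,fx=2.28,fy=2.28,interpolation=cv2.INTER_CUBIC))
cv2.imwrite('pics/sc.png',cv2.resize(s[140:420,210:470],None,fx=2.1,fy=2.1,interpolation=cv2.INTER_CUBIC))
E
```

```text
(no output)
```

View pics/tc.png

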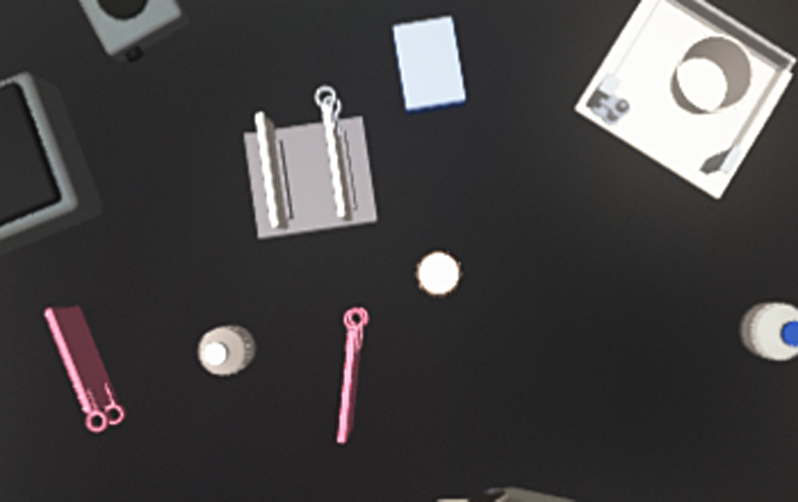

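View pics/sc.png

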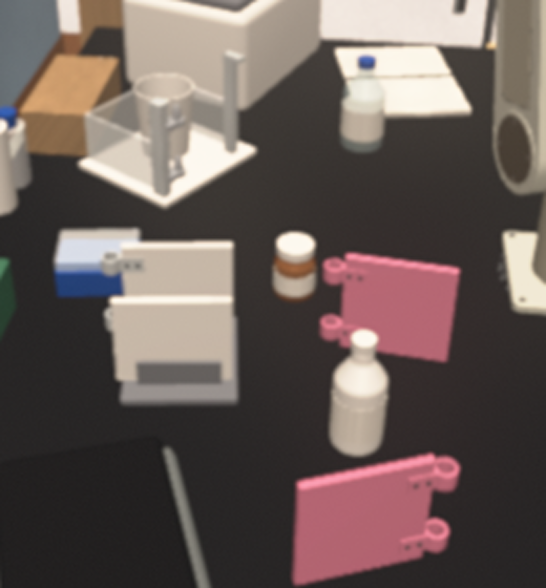

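Candidates for the gate are the white board with knuckles in the rack (top 278,212), the pink gate at (282,309), the pink gate at (166,296), and the plain white board (248,215). I choose the white one with knuckle rings, at the -y slot. I'll check it in close crops together with the hinge post.

```bash
python3 - <<'E'
import cv2,numpy as np
t=cv2.imread('pics/t0.png');s=cv2.imread('pics/s0.png')
r=lambda a,f:cv2.resize(a,None,fx=f,fy=f,interpolation=cv2.INTER_CUBIC)
a=r(t[170:250,240:310],5.5)   # gate, origin 240,170
b=r(t[165:235,375:455],5)   # bay
c=r(s[160:240,255:345],4.3)   # bay side
H=440
f=lambda x:cv2.copyMakeBorder(x,0,max(0,600-x.shape[0]),0,0,0)[:600]
top=np.hstack([a[:440],np.pad(b,((0,90),(0,0),(0,0)))])
cv2.imwrite('pics/c1.png',top); print(top.shape)
cv2.imwrite('pics/c2.png',r(s[160:240,255:345],8)[:600])
E
```

```text
(440, 785, 3)
```

View pics/c1.png

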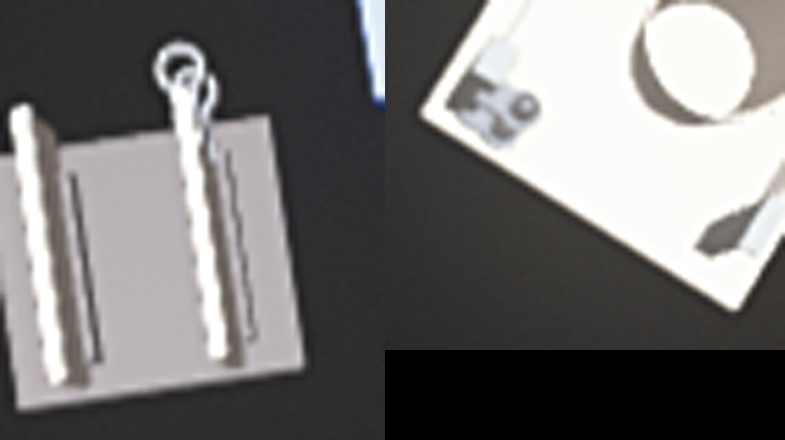

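View pics/c2.png

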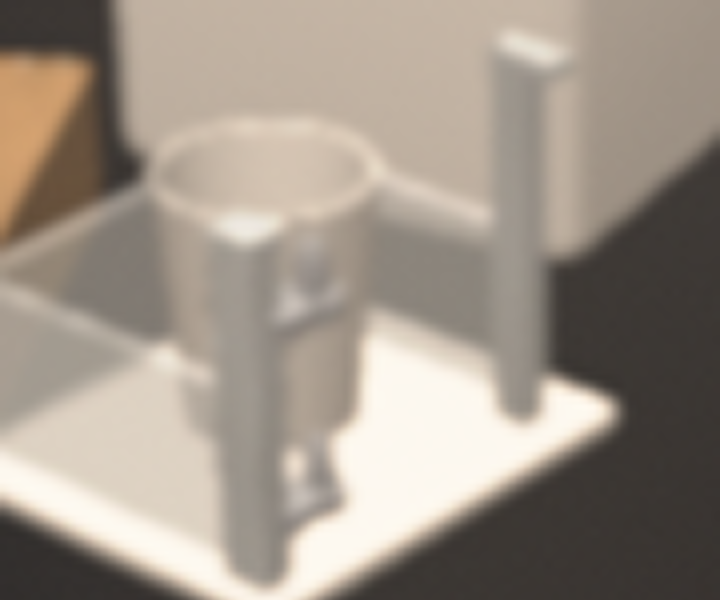

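The left crop shows the white gate with its knuckle ring at (181,68), the plain board to its left and the rack under both. On the bay, the post is on the bay's +y side with the pins inboard (upper pin tip at top pixel 403,186.4), and the lip is at the right.

```bash
python3 - <<'E'
from h import *
np.set_printoptions(precision=4,suppress=True)
f=lambda a:np.array(a)/5.5+[240,170]
kn=onz('top',f([[181,68]]),.144)[0]; ed=onz('top',f([[222,355],[205,225],[187,105]]),.162)
pin=onz('top',[[403,186.4]],.171)[0]
print(kn,ed,'pin',pin)
d=kn-ed[0];print('yaw kn',np.degrees(np.arctan2(d[1],d[0])))
d=ed[2]-ed[0];print('yaw edge',np.degrees(np.arctan2(d[1],d[0])),np.hypot(*d[:2]))
L={}
for n in ['gate','knuckle_low','knuckle_up','gate_edge','pin_low','pin_up','keeper','stop','bay','rack','board']:
    ps=[]
    for c in('top','side'):
        cams.camera(c)
        for k in range(2):
            for r in cams.landmark_of(n,c):
                p=np.array(r['position'])
                if r['confidence']>.4 and (p[0]>.45): ps.append(p)
            if k==0: cams.camera(c)
    ps=np.array(ps); L[n]=ps.mean(0); print(n,L[n],ps.std(0),len(ps))
for n in ['jar','media','tipbox','ethanol','beaker']:
    r=cams.landmark_of(n,'top'); print(n,[x['position'] for x in r[:1]])
d=(L['keeper']+L['stop'])/2-(L['pin_low']+L['pin_up'])/2; print('dir shut',np.degrees(np.arctan2(d[1],d[0])),np.hypot(*d[:2]))
d=L['bay']-(L['pin_low']+L['pin_up'])/2; print('bay yaw from pin->origin',np.degrees(np.arctan2(d[1],d[0])-np.arctan2(-80,85)))
d=(L['knuckle_low']+L['knuckle_up'])/2-L['gate_edge'];print('gate kn-edge yaw',np.degrees(np.arctan2(d[1],d[0])),np.hypot(*d[:2]))
print(status.get_obs()['t'])
E
```

```text
[0.6443 0.2327 0.144 ] [[0.4873 0.2097 0.162 ]
 [0.557  0.2185 0.162 ]
 [0.6218 0.228  0.162 ]] pin [ 0.6259 -0.1526  0.171 ]
yaw kn 8.300681333317455
yaw edge 7.736662666179744 0.13576555278818866
gate [0.5599 0.223  0.0864] [0.0029 0.0021 0.0017] 4
knuckle_low [0.6462 0.2359 0.0454] [0.0023 0.0017 0.0376] 5
knuckle_up [0.6259 0.2411 0.0963] [0.0371 0.0132 0.0498] 5
gate_edge [0.4874 0.2105 0.0859] [0.0011 0.0029 0.0016] 4
pin_low [ 0.6331 -0.075   0.0642] [0.0078 0.1544 0.0294] 5
pin_up [ 0.6169 -0.1099  0.1495] [0.033  0.1608 0.0224] 6
keeper [ 0.537  -0.0823  0.1519] [0.0256 0.246  0.0532] 5
stop [ 0.549  -0.2873  0.1106] [0.0021 0.0014 0.0017] 4
bay [ 0.6584 -0.2659 -0.0005] [0.0008 0.001  0.0005] 4
rack [ 0.5875  0.2233 -0.0003] [0.0662 0.0738 0.0011] 4
board [0.553  0.3131 0.0874] [0.0013 0.0021 0.0009] 4
jar [[0.4156, 0.0877, 0.0025]]
media [[0.3316, -0.3791, 0.002]]
tipbox [[0.7005, 0.0965, 0.0017]]
ethanol [[0.3141, 0.3779, 0.0043]]
beaker [[0.6748, -0.282, 0.0116]]
dir shut -131.60458628667416 0.12352919819036944
bay yaw from pin->origin -35.82346974872665
gate kn-edge yaw 10.66363282705692 0.15126223124098093
5.85
```

>>> jog_arm(targets=[{"dz": -5, "az": -8}, {"dz": -3, "az": -7}])

```text
$.targets[0]: bad value
```

```bash
cat >> h.py <<'E'
def go(x,y,z,xa):
    """print the shift in present tool axes (cm) to world point, and turn about tool z (deg) to bring tool x to world angle xa"""
    from scipy.spatial.transform import Rotation as R
    o=status.get_obs(); m=R.from_rotvec(o['eef_rot']).as_matrix(); D=np.array([x,y,z])-o['position']
    a=np.degrees(np.arctan2(m[1,0],m[0,0])); tz=-((xa-a+180)%360-180)
    print('t',round(o['t'],2),'pos',o['position'].round(4),'toolx',round(a,2),'tz',m[:,2].round(3),'\n shift now',(m.T@D*100).round(2),'turn az',round(tz,2))
    m2=m@R.from_rotvec([0,0,np.radians(tz)]).as_matrix(); print(' shift after turn',(m2.T@D*100).round(2),'q',np.degrees(o['q']).round(1),'F',o['contact_force'].round(1),'w',round(o['width'],4),'ff',o['finger_force'])
E
python3 -c "
from h import *
go(.559,.2215,.26,188)"
```

```text
t 5.85 pos [ 0.1941 -0.4608  0.198 ] toolx 22.85 tz [-0.  0. -1.] 
 shift now [ 60.12 -48.7   -6.2 ] turn az -165.15
 shift after turn [-45.63  62.49  -6.2 ] q [-67.2  13.8   0.3  76.5  -0.   90. ] F [-0.2 -1.2  0.4] w 0.0853 ff 0.0
```

All fields are needed in each row.

>>> jog_arm(targets=[{"dx": 0, "dy": 0, "dz": -4, "ax": 0, "ay": 0, "az": -8, "fingers": 1}, {"dx": 0, "dy": 0, "dz": -4, "ax": 0, "ay": 0, "az": -7, "fingers": 1}], grip_force=60)

```text
t: 6.05
position: [0.1936, -0.4595, 0.2775]
eef_rot: [-2.965, -1.025, 0.0]
contact_force: [1.0, -1.7, 0.4]
width: 0.0854
finger_force: 0.0
```

```bash
python3 -c "
from h import *
go(.559,.2215,.26,188)"
```

```text
t 6.05 pos [ 0.1936 -0.4595  0.2775] toolx 38.15 tz [-0.002  0.004 -1.   ] 
 shift now [ 70.8  -30.97   1.97] turn az -149.85
 shift after turn [-45.66  62.34   1.97] q [-67.2  12.8  10.7  88.2  -0.   74.7] F [ 1.  -1.7  0.4] w 0.0854 ff 0.0
```

>>> jog_arm(targets=[{"dx": 0, "dy": 0, "dz": 0, "ax": 0, "ay": 0, "az": -8.3, "fingers": 1}, {"dx": 0, "dy": 0, "dz": 0, "ax": 0, "ay": 0, "az": -8.3, "fingers": 1}, {"dx": 0, "dy": 0, "dz": 0, "ax": 0, "ay": 0, "az": -8.3, "fingers": 1}, {"dx": 0, "dy": 0, "dz": 0, "ax": 0, "ay": 0, "az": -8.3, "fingers": 1}, {"dx": 0, "dy": 0, "dz": 0, "ax": 0, "ay": 0, "az": -8.3, "fingers": 1}, {"dx": 0, "dy": 0, "dz": 0, "ax": 0, "ay": 0, "az": -8.3, "fingers": 1}, {"dx": 0, "dy": 0, "dz": 0, "ax": 0, "ay": 0, "az": -8.3, "fingers": 1}, {"dx": 0, "dy": 0, "dz": 0, "ax": 0, "ay": 0, "az": -8.3, "fingers": 1}, {"dx": 0, "dy": 0, "dz": 0, "ax": 0, "ay": 0, "az": -8.3, "fingers": 1}])

```text
t: 6.95
position: [0.1942, -0.4608, 0.278]
eef_rot: [-1.736, -2.618, -0.0]
contact_force: [-0.4, 0.4, 0.1]
width: 0.0858
finger_force: 0.0
```

>>> jog_arm(targets=[{"dx": 0, "dy": 0, "dz": 0, "ax": 0, "ay": 0, "az": -8.3, "fingers": 1}, {"dx": 0, "dy": 0, "dz": 0, "ax": 0, "ay": 0, "az": -8.3, "fingers": 1}, {"dx": 0, "dy": 0, "dz": 0, "ax": 0, "ay": 0, "az": -8.3, "fingers": 1}, {"dx": 0, "dy": 0, "dz": 0, "ax": 0, "ay": 0, "az": -8.3, "fingers": 1}, {"dx": 0, "dy": 0, "dz": 0, "ax": 0, "ay": 0, "az": -8.3, "fingers": 1}, {"dx": 0, "dy": 0, "dz": 0, "ax": 0, "ay": 0, "az": -8.3, "fingers": 1}, {"dx": 0, "dy": 0, "dz": 0, "ax": 0, "ay": 0, "az": -8.3, "fingers": 1}, {"dx": 0, "dy": 0, "dz": 0, "ax": 0, "ay": 0, "az": -8.3, "fingers": 1}, {"dx": 0, "dy": 0, "dz": 0, "ax": 0, "ay": 0, "az": -8.3, "fingers": 1}])

```text
t: 7.85
position: [0.1942, -0.4608, 0.278]
eef_rot: [0.208, -3.135, 0.0]
contact_force: [0.1, -0.2, 0.1]
width: 0.0854
finger_force: 0.0
```

```bash
python3 -c "
from h import *
go(.559,.2215,.26,188)"
```

```text
t 7.85 pos [ 0.1942 -0.4608  0.278 ] toolx -172.41 tz [-0. -0. -1.] 
 shift now [-45.18  62.81   1.8 ] turn az -0.41
 shift after turn [-45.62  62.49   1.8 ] q [-67.2  12.7  10.7  88.   -0.  -74.7] F [ 0.1 -0.2  0.1] w 0.0854 ff 0.0
```

>>> jog_arm(targets=[{"dx": -2.26, "dy": 3.14, "dz": 0, "ax": 0, "ay": 0, "az": -0.4, "fingers": 1}, {"dx": -2.26, "dy": 3.14, "dz": 0, "ax": 0, "ay": 0, "az": 0, "fingers": 1}, {"dx": -2.26, "dy": 3.14, "dz": 0, "ax": 0, "ay": 0, "az": 0, "fingers": 1}, {"dx": -2.26, "dy": 3.14, "dz": 0, "ax": 0, "ay": 0, "az": 0, "fingers": 1}, {"dx": -2.26, "dy": 3.14, "dz": 0, "ax": 0, "ay": 0, "az": 0, "fingers": 1}, {"dx": -2.26, "dy": 3.14, "dz": 0, "ax": 0, "ay": 0, "az": 0, "fingers": 1}, {"dx": -2.26, "dy": 3.14, "dz": 0, "ax": 0, "ay": 0, "az": 0, "fingers": 1}, {"dx": -2.26, "dy": 3.14, "dz": 0, "ax": 0, "ay": 0, "az": 0, "fingers": 1}, {"dx": -2.26, "dy": 3.14, "dz": 0, "ax": 0, "ay": 0, "az": 0, "fingers": 1}, {"dx": -2.26, "dy": 3.14, "dz": 0, "ax": 0, "ay": 0, "az": 0, "fingers": 1}])

```text
t: 8.85
position: [0.3771, -0.1181, 0.2783]
eef_rot: [-0.209, 3.134, -0.001]
contact_force: [0.2, -0.2, -0.8]
width: 0.0856
finger_force: 0.0
```

>>> jog_arm(targets=[{"dx": -2.26, "dy": 3.14, "dz": 0, "ax": 0, "ay": 0, "az": 0, "fingers": 1}, {"dx": -2.26, "dy": 3.14, "dz": 0, "ax": 0, "ay": 0, "az": 0, "fingers": 1}, {"dx": -2.26, "dy": 3.14, "dz": 0, "ax": 0, "ay": 0, "az": 0, "fingers": 1}, {"dx": -2.26, "dy": 3.14, "dz": 0, "ax": 0, "ay": 0, "az": 0, "fingers": 1}, {"dx": -2.26, "dy": 3.14, "dz": 0, "ax": 0, "ay": 0, "az": 0, "fingers": 1}, {"dx": -2.26, "dy": 3.14, "dz": 0, "ax": 0, "ay": 0, "az": 0, "fingers": 1}, {"dx": -2.26, "dy": 3.14, "dz": 0, "ax": 0, "ay": 0, "az": 0, "fingers": 1}, {"dx": -2.26, "dy": 3.14, "dz": 0, "ax": 0, "ay": 0, "az": 0, "fingers": 1}, {"dx": -2.26, "dy": 3.14, "dz": 0, "ax": 0, "ay": 0, "az": 0, "fingers": 1}, {"dx": 0, "dy": 0, "dz": 0, "ax": 0, "ay": 0, "az": 0, "fingers": 1}])

```text
t: 9.85
position: [0.5418, 0.1915, 0.276]
eef_rot: [0.217, -3.133, -0.001]
contact_force: [-0.8, 0.1, 0.0]
width: 0.0852
finger_force: 0.0
```

```bash
python3 -c "
from h import *
go(.559,.2215,.132,188)"
```

```text
t 9.85 pos [0.5418 0.1915 0.276 ] toolx -172.09 tz [-0.001  0.001 -1.   ] 
 shift now [-2.14  2.73 14.4 ] turn az -0.09
 shift after turn [-2.14  2.72 14.4 ] q [19.4 21.9 23.  91.2  0.1 11.5] F [-0.8  0.1  0. ] w 0.0852 ff 0.0
```

>>> jog_arm(targets=[{"dx": -2.1, "dy": 2.7, "dz": 0, "ax": 0, "ay": 0, "az": 0, "fingers": 1}, {"dx": 0, "dy": 0, "dz": 4, "ax": 0, "ay": 0, "az": 0, "fingers": 1}, {"dx": 0, "dy": 0, "dz": 4, "ax": 0, "ay": 0, "az": 0, "fingers": 1}, {"dx": 0, "dy": 0, "dz": 0, "ax": 0, "ay": 0, "az": 0, "fingers": 1}, {"dx": 0, "dy": 0, "dz": 0, "ax": 0, "ay": 0, "az": 0, "fingers": 1}])

```text
t: 10.35
position: [0.5572, 0.2163, 0.1983]
eef_rot: [0.209, -3.133, 0.001]
contact_force: [0.4, -0.5, 0.4]
width: 0.0854
finger_force: 0.0
```

```bash
python3 -c "
from h import *
save('top','g1.png',(220,150,320,240),6)
go(.559,.2215,.132,188)"
```

```text
t 10.4 pos [0.5587 0.2169 0.2003] toolx -172.39 tz [ 0.003  0.001 -1.   ] 
 shift now [-0.07  0.45  6.83] turn az -0.39
 shift after turn [-0.08  0.44  6.83] q [21.2 25.2 16.8 81.5 -0.  13.6] F [ 0.7 -0.   1.1] w 0.0857 ff 0.0
```

View pics/g1.png

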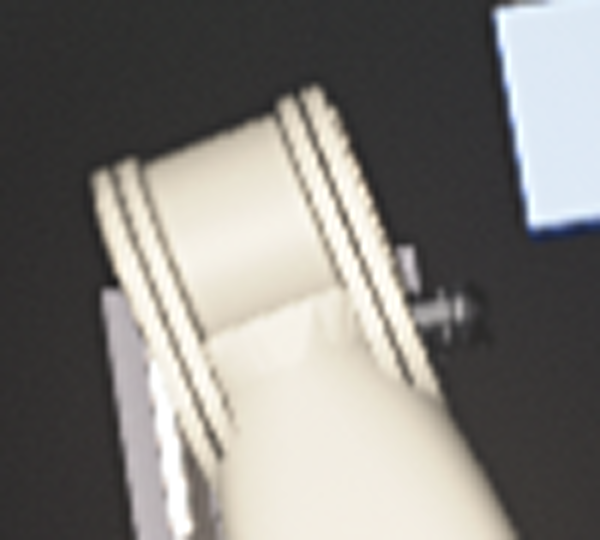

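The arm hides the gate in the top view, so the crop only shows the rack on the left and the gripper fingers at right. The pads span 85 mm, so I descend and close.

>>> jog_arm(targets=[{"dx": 0, "dy": 0.4, "dz": 2, "ax": 0, "ay": 0, "az": -0.3, "fingers": 1}, {"dx": 0, "dy": 0, "dz": 2, "ax": 0, "ay": 0, "az": 0, "fingers": 1}, {"dx": 0, "dy": 0, "dz": 2, "ax": 0, "ay": 0, "az": 0, "fingers": 1}, {"dx": 0, "dy": 0, "dz": 0.8, "ax": 0, "ay": 0, "az": 0, "fingers": 1}, {"dx": 0, "dy": 0, "dz": 0, "ax": 0, "ay": 0, "az": 0, "fingers": 0.2}, {"dx": 0, "dy": 0, "dz": 0, "ax": 0, "ay": 0, "az": 0, "fingers": -0.2}, {"dx": 0, "dy": 0, "dz": 0, "ax": 0, "ay": 0, "az": 0, "fingers": -0.5}, {"dx": 0, "dy": 0, "dz": 0, "ax": 0, "ay": 0, "az": 0, "fingers": -0.5}])

```text
t: 11.2
position: [0.5581, 0.2214, 0.1314]
eef_rot: [-0.218, 3.132, 0.001]
contact_force: [0.1, -0.5, 0.7]
width: 0.0287
finger_force: 0.0
```

>>> jog_arm(targets=[{"dx": 0, "dy": 0, "dz": 0, "ax": 0, "ay": 0, "az": 0, "fingers": -0.7}, {"dx": 0, "dy": 0, "dz": 0, "ax": 0, "ay": 0, "az": 0, "fingers": -1}, {"dx": 0, "dy": 0, "dz": 0, "ax": 0, "ay": 0, "az": 0, "fingers": -1}, {"dx": 0, "dy": 0, "dz": 0, "ax": 0, "ay": 0, "az": 0, "fingers": -1}])

```text
t: 11.6
position: [0.5572, 0.2211, 0.13]
eef_rot: [0.218, -3.134, 0.0]
contact_force: [0.0, -0.7, 0.6]
width: -0.0002
finger_force: 0.0
```

```bash
python3 -c "
from h import *
save('side','g2.png',(230,230,350,330),6)
go(.559,.2215,.231,188)"
```

```text
t 11.65 pos [0.5572 0.2211 0.1299] toolx -172.05 tz [-0. -0. -1.] 
 shift now [ -0.18   0.02 -10.11] turn az -0.05
 shift after turn [ -0.18   0.02 -10.11] q [21.6 27.1  9.3 72.2 -0.  13.7] F [-0.2 -0.4  0.2] w -0.0001 ff 0.0
```

View pics/g2.png

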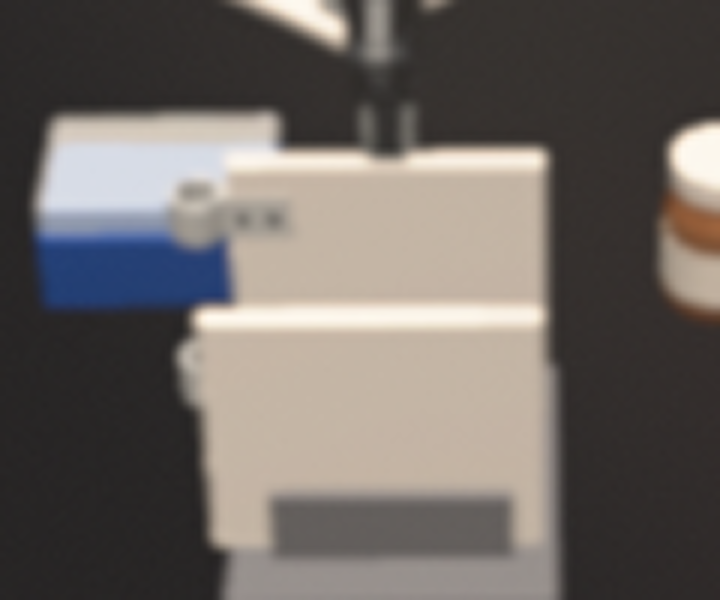

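The gripper closed fully with nothing between the fingers, and they appear behind the gate (crop 388,155). I'll work out why.

```bash
python3 - <<'E'
from h import *
np.set_printoptions(precision=4,suppress=True)
o=status.get_obs();p=o['position']
f=lambda uv:(uv-[230,230])*6
print('TCP crop',f(proj('side',p)),'grasp',f(proj('side',p+[0,0,.019])),'+50',f(proj('side',p+[0,0,.05])))
g=np.array([.559,.2215]);d=np.array([.99,.139])
print('gate top corners crop',f(proj('side',[[*(g+.073*d),.162],[*(g-.073*d),.162]])))
# measured corners now, back/front unknown
print(onz('side',np.array([[228,155],[547,155]])/6+[230,230],.162), onz('side',np.array([[195,315],[545,315]])/6+[230,230],.142))
for n in('gate','board','knuckle_up'):
    for c in('side','top'):
        cams.camera(c); print(n,c,[(round(r['confidence'],2),np.round(r['position'],3)) for r in cams.landmark_of(n,c)[:3]])
E
```

```text
TCP crop [[386.5837 214.8543]] grasp [[385.3674 181.1202]] +50 [[383.3483 124.979 ]]
gate top corners crop [[220.3017 158.4119]
 [540.6664 157.289 ]]
[[0.6284 0.2285 0.162 ]
 [0.4841 0.2092 0.162 ]] [[0.623  0.3219 0.142 ]
 [0.4726 0.3016 0.142 ]]
gate side [(0.91, array([0.266, 0.206, 0.079])), (0.75, array([0.297, 0.571, 0.073])), (0.62, array([0.56 , 0.225, 0.09 ]))]
gate top [(0.86, array([0.303, 0.578, 0.074])), (0.39, array([0.268, 0.212, 0.077]))]
board side [(0.79, array([0.552, 0.312, 0.09 ]))]
board top [(0.67, array([0.552, 0.313, 0.088]))]
knuckle_up side [(0.83, array([0.645, 0.231, 0.122])), (0.65, array([0.358, 0.196, 0.108]))]
knuckle_up top [(0.82, array([0.221, 0.54 , 0.107]))]
```

```bash
python3 - <<'E'
from h import *
import numpy as np
im=cams.camera('side')[:,:,::-1]; s0=cv2.imread('pics/s0.png')
a=cv2.resize(im[195:275,265:325],None,fx=6.5,fy=6.5,interpolation=cv2.INTER_CUBIC)
t=cams.camera('top')[:,:,::-1]
b=cv2.resize(t[160:240,250:310],None,fx=6.5,fy=6.5,interpolation=cv2.INTER_CUBIC)
cv2.imwrite('pics/g3.png',np.hstack([a,b]))
E
```

```text
(no output)
```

View pics/g3.png

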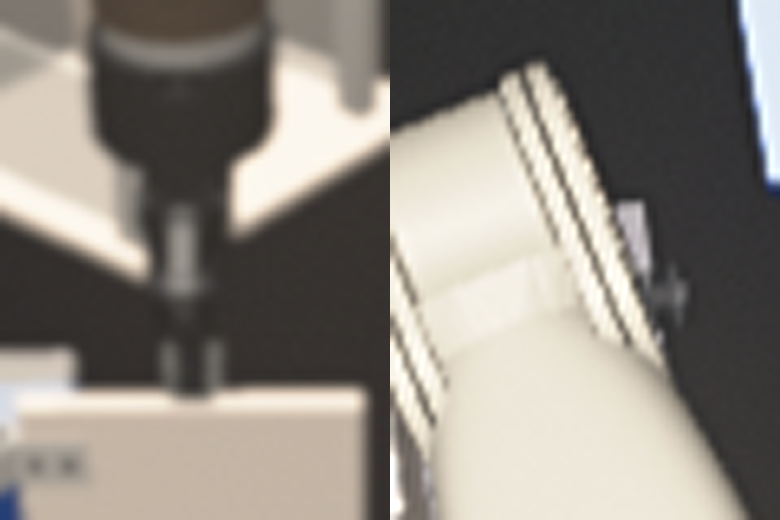

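The side view shows the closed fingers (crop 190,340 to 395) ending at the gate's top edge. The top view shows something dark beside the arm at (665,295).

```bash
python3 - <<'E'
from h import *
np.set_printoptions(precision=4,suppress=True)
o=status.get_obs();p=o['position']
print('top proj TCP, +73, +150',proj('top',[p,p+[0,0,.073],p+[0,0,.15]]))
for z in(.13,.2,.28): print(z,onz('top',[[292.3,205.4]],z))
# side: fingertips vis px at row ~255.8, col 294.5
for y in(.16,.18,.20,.21,.2215): 
    K,d,E=M('side'); 
    zs=np.linspace(.1,.25,151); pr=proj('side',np.c_[np.full(151,p[0]),np.full(151,y),zs]); print(y,'z at row 255.8:',zs[np.argmin(abs(pr[:,1]-255.8))],'row 247.5:',zs[np.argmin(abs(pr[:,1]-247.5))],'row 220',zs[np.argmin(abs(pr[:,1]-220))],pr[50,0])
print(o['width'],o['finger_force'],o['joint_torque'])
E
```

```text
top proj TCP, +73, +150 [[277.219  211.7739]
 [275.3549 209.5855]
 [273.2106 207.0679]]
0.13 [[0.576  0.1757 0.13  ]]
0.2 [[0.5692 0.1723 0.2   ]]
0.28 [[0.5614 0.1685 0.28  ]]
0.16 z at row 255.8: 0.122 row 247.5: 0.15100000000000002 row 220 0.24100000000000002 298.01610157565455
0.18 z at row 255.8: 0.136 row 247.5: 0.164 row 220 0.25 296.7948561702832
0.2 z at row 255.8: 0.14900000000000002 row 247.5: 0.177 row 220 0.25 295.54436554554945
0.21 z at row 255.8: 0.156 row 247.5: 0.183 row 220 0.25 294.90783185034763
0.2215 z at row 255.8: 0.164 row 247.5: 0.191 row 220 0.25 294.1662869792922
0.0001861793403653323 0.0 [  0.0014 -47.5889  24.7859   0.0015  -0.0001  -0.    ]
```

The visible fingertips don't match the reported TCP. I'll rise clear of the gate and compare the tips with their projection.

>>> jog_arm(targets=[{"dx": 0, "dy": 0, "dz": -4, "ax": 0, "ay": 0, "az": 0, "fingers": -1}, {"dx": 0, "dy": 0, "dz": -4, "ax": 0, "ay": 0, "az": 0, "fingers": -1}, {"dx": 0, "dy": 0, "dz": 0, "ax": 0, "ay": 0, "az": 0, "fingers": -1}, {"dx": 0, "dy": 0, "dz": 0, "ax": 0, "ay": 0, "az": 0, "fingers": -1}])

```text
t: 12.75
position: [0.5582, 0.2214, 0.2115]
eef_rot: [-0.218, 3.131, 0.002]
contact_force: [-0.2, -0.7, 0.2]
width: 0.0001
finger_force: 0.0
```

```bash
python3 - <<'E'
from h import *
im=np.ascontiguousarray(cams.camera('side')[:,:,::-1]); p=status.get_obs()['position']
a=cv2.resize(im[160:285,235:355],None,fx=4.8,fy=4.8,interpolation=cv2.INTER_CUBIC)
for q,c in((p,(0,0,255)),(p+[0,0,.073],(0,255,0))):
    u=(proj('side',q)[0]-[235,160])*4.8; print(q,u); cv2.circle(a,(int(u[0]),int(u[1])),4,c,-1)
cv2.imwrite('pics/g4.png',a)
E
```

```text
[0.55723236 0.22107194 0.20996483] [281.02260672 391.40831593]
[0.55723236 0.22107194 0.28296483] [276.99256273 278.43275996]
```

View pics/g4.png

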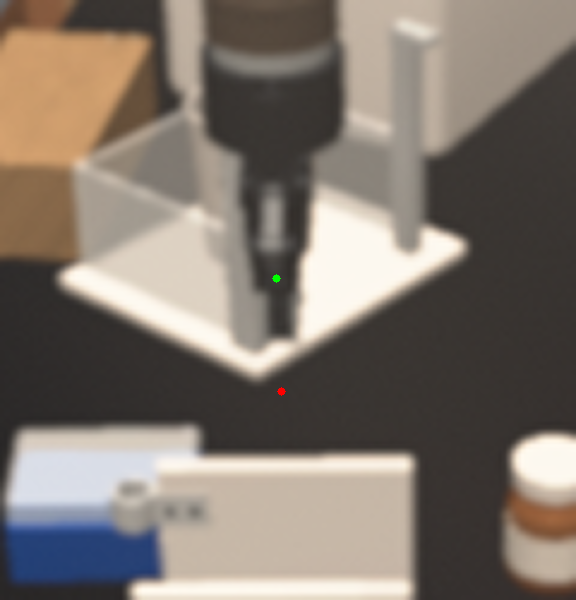

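Tips are at (281,338), but the reported TCP projects to (281,391). That puts them about 34 mm higher than reported, or farther back along the same ray. I'll compare both hypotheses in one composite: top now, plus side and top from the start.

```bash
python3 - <<'E'
from h import *
t=np.ascontiguousarray(cams.camera('top')[:,:,::-1]); s0=cv2.imread('pics/s0.png'); t0=cv2.imread('pics/t0.png')
p=status.get_obs()['position']; q=np.array([.1941,-.4608,.198])
def pan(im,c,P,ctr=None,w=44,h=66,f=6):
    u=proj(c,P)[0] if ctr is None else np.array(ctr); x0,y0=int(max(0,min(640-w,u[0]-w/2))),int(max(0,min(480-h,u[1]-h/2)))
    a=cv2.resize(im[y0:y0+h,x0:x0+w],None,fx=f,fy=f,interpolation=cv2.INTER_CUBIC)
    for D,col in(([0,0,0],(0,0,255)),([0,0,.034],(0,255,0)),([0,-.05,0],(255,0,0))):
        v=(proj(c,P+np.array(D))[0]-[x0,y0])*f; cv2.circle(a,(int(v[0]),int(v[1])),3,col,-1); print(c,D,v.round())
    return a
cv2.imwrite('pics/g5.png',np.hstack([pan(t,'top',p),pan(s0,'side',q),pan(t0,'top',q)]))
E
```

```text
top [0, 0, 0] [134. 202.]
top [0, 0, 0.034] [128. 195.]
top [0, -0.05, 0] [238. 201.]
side [0, 0, 0] [138. 202.]
side [0, 0, 0.034] [144. 152.]
side [0, -0.05, 0] [135. 172.]
top [0, 0, 0] [135. 198.]
top [0, 0, 0.034] [157. 206.]
top [0, -0.05, 0] [233. 195.]
```

View pics/g5.png

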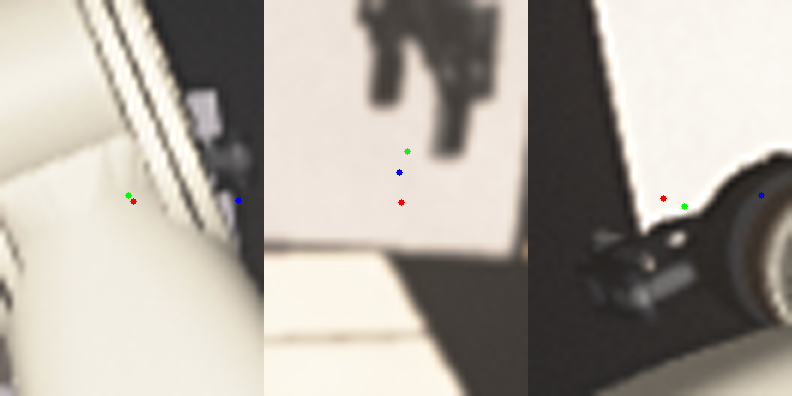

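The top-view knob fits the outer finger linkage of a laterally correct gripper, and the side views at both poses fit a tool about 34 mm higher than reported. So I grasp with the reported TCP near z = 0.098. If the offset were wrong, the body would still clear the gate's top.

>>> jog_arm(targets=[{"dx": 0, "dy": 0, "dz": 0, "ax": 0, "ay": 0, "az": 0, "fingers": 1}, {"dx": 0, "dy": 0, "dz": 0, "ax": 0, "ay": 0, "az": 0, "fingers": 1}, {"dx": 0, "dy": 0, "dz": 0, "ax": 0, "ay": 0, "az": 0, "fingers": 1}, {"dx": 0, "dy": 0, "dz": 2, "ax": 0, "ay": 0, "az": 0, "fingers": 1}, {"dx": 0, "dy": 0, "dz": 2, "ax": 0, "ay": 0, "az": 0, "fingers": 1}, {"dx": 0, "dy": 0, "dz": 2, "ax": 0, "ay": 0, "az": 0, "fingers": 1}, {"dx": 0, "dy": 0, "dz": 2, "ax": 0, "ay": 0, "az": 0, "fingers": 1}, {"dx": 0, "dy": 0, "dz": 0, "ax": 0, "ay": 0, "az": 0, "fingers": 1}])

```text
t: 13.65
position: [0.5548, 0.2201, 0.1265]
eef_rot: [0.217, -3.127, 0.003]
contact_force: [-0.8, -0.3, -0.4]
width: 0.0855
finger_force: 0.0
```

>>> jog_arm(targets=[{"dx": 0, "dy": 0, "dz": 1, "ax": 0, "ay": 0, "az": 0, "fingers": 1}, {"dx": 0, "dy": 0, "dz": 1, "ax": 0, "ay": 0, "az": 0, "fingers": 1}, {"dx": 0, "dy": 0, "dz": 1, "ax": 0, "ay": 0, "az": 0, "fingers": 1}, {"dx": 0, "dy": 0, "dz": 0.2, "ax": 0, "ay": 0, "az": 0, "fingers": 0}, {"dx": 0, "dy": 0, "dz": 0, "ax": 0, "ay": 0, "az": 0, "fingers": -0.5}, {"dx": 0, "dy": 0, "dz": 0, "ax": 0, "ay": 0, "az": 0, "fingers": -0.8}, {"dx": 0, "dy": 0, "dz": 0, "ax": 0, "ay": 0, "az": 0, "fingers": -1}, {"dx": 0, "dy": 0, "dz": 0, "ax": 0, "ay": 0, "az": 0, "fingers": -1}, {"dx": 0, "dy": 0, "dz": 0, "ax": 0, "ay": 0, "az": 0, "fingers": -1}])

```text
t: 14.55
position: [0.5577, 0.2214, 0.0987]
eef_rot: [-0.218, 3.133, 0.001]
contact_force: [-0.3, 0.1, 3.7]
width: 0.0091
finger_force: 59.2
```

Gripped: width 9 mm, 59 N on the pads. Now I lift.

>>> jog_arm(targets=[{"dx": 0, "dy": 0, "dz": -1, "ax": 0, "ay": 0, "az": 0, "fingers": -1}, {"dx": 0, "dy": 0, "dz": -2, "ax": 0, "ay": 0, "az": 0, "fingers": -1}, {"dx": 0, "dy": 0, "dz": -2, "ax": 0, "ay": 0, "az": 0, "fingers": -1}, {"dx": 0, "dy": 0, "dz": -3, "ax": 0, "ay": 0, "az": 0, "fingers": -1}, {"dx": 0, "dy": 0, "dz": -3, "ax": 0, "ay": 0, "az": 0, "fingers": -1}, {"dx": 0, "dy": 0, "dz": 0, "ax": 0, "ay": 0, "az": 0, "fingers": -1}, {"dx": 0, "dy": 0, "dz": 0, "ax": 0, "ay": 0, "az": 0, "fingers": -1}, {"dx": 0, "dy": 0, "dz": 0, "ax": 0, "ay": 0, "az": 0, "fingers": -1}])

```text
t: 15.35
position: [0.5561, 0.2206, 0.2061]
eef_rot: [0.218, -3.131, 0.002]
contact_force: [0.8, -0.7, -2.3]
width: 0.0089
finger_force: 58.6
```

```bash
cat >> h.py <<'E'
def look(names,cs=('side','top'),n=2,ok=lambda p:True):
    np.set_printoptions(precision=4,suppress=True)
    out={k:[] for k in names}
    for c in cs:
        for i in range(n):
            cams.camera(c)
            for k in names:
                for r in cams.landmark_of(k,c):
                    p=np.array(r['position'])
                    if r['confidence']>.4 and ok(p): out[k].append((c[0],p))
    for k in names: print(k,*[(a,b.round(3).tolist()) for a,b in out[k]])
    return out
E
python3 - <<'E'
from h import *
look(['gate','knuckle_low','knuckle_up','gate_edge'],ok=lambda p:p[0]>.45)
go(.554,-.108,.231,148.5)
E
```

```text
gate ('s', [0.561, 0.223, 0.194]) ('s', [0.559, 0.225, 0.198]) ('t', [0.658, -0.265, -0.001]) ('t', [0.673, -0.281, 0.009])
knuckle_low ('s', [0.643, 0.234, 0.135]) ('s', [0.643, 0.232, 0.135])
knuckle_up ('s', [0.646, 0.235, 0.224]) ('s', [0.647, 0.232, 0.231])
gate_edge ('s', [0.484, 0.206, 0.193]) ('s', [0.704, 0.101, 0.003]) ('s', [0.484, 0.205, 0.196])
t 16.35 pos [0.5572 0.2211 0.208 ] toolx -172.05 tz [ 0.  0. -1.] 
 shift now [  4.87 -32.55  -2.3 ] turn az 39.45
 shift after turn [-16.92 -28.23  -2.3 ] q [21.6 25.2 18.1 82.8  0.  13.7] F [-0.3 -0.2 -3.3] w 0.0089 ff 58.58977496623993
```

>>> jog_arm(targets=[{"dx": 0, "dy": 0, "dz": 0, "ax": 0, "ay": 0, "az": 7, "fingers": -1}, {"dx": 0, "dy": 0, "dz": 0, "ax": 0, "ay": 0, "az": 8, "fingers": -1}, {"dx": 0, "dy": 0, "dz": 0, "ax": 0, "ay": 0, "az": 8, "fingers": -1}, {"dx": 0, "dy": 0, "dz": 0, "ax": 0, "ay": 0, "az": 8, "fingers": -1}, {"dx": 0, "dy": 0, "dz": 0, "ax": 0, "ay": 0, "az": 8.4, "fingers": -1}])

```text
t: 16.85
position: [0.5572, 0.2211, 0.208]
eef_rot: [-0.86, -3.021, -0.0]
contact_force: [0.4, -0.5, -2.6]
width: 0.0087
finger_force: 58.5
```

>>> jog_arm(targets=[{"dx": -0.4, "dy": -1.4, "dz": 0, "ax": 0, "ay": 0, "az": 0, "fingers": -1}, {"dx": -0.9, "dy": -2.8, "dz": 0, "ax": 0, "ay": 0, "az": 0, "fingers": -1}, {"dx": -0.9, "dy": -3.2, "dz": 0, "ax": 0, "ay": 0, "az": 0, "fingers": -1}, {"dx": -1, "dy": -3.2, "dz": 0, "ax": 0, "ay": 0, "az": 0, "fingers": -1}, {"dx": -1, "dy": -3.2, "dz": 0, "ax": 0, "ay": 0, "az": 0, "fingers": -1}, {"dx": -1, "dy": -3.2, "dz": 0, "ax": 0, "ay": 0, "az": 0, "fingers": -1}, {"dx": -1, "dy": -3.2, "dz": 0, "ax": 0, "ay": 0, "az": 0, "fingers": -1}, {"dx": -1, "dy": -3.2, "dz": 0, "ax": 0, "ay": 0, "az": 0, "fingers": -1}, {"dx": -1, "dy": -2.8, "dz": 0, "ax": 0, "ay": 0, "az": 0, "fingers": -1}, {"dx": -0.6, "dy": -2, "dz": 0, "ax": 0, "ay": 0, "az": 0, "fingers": -1}])

```text
t: 17.85
position: [0.4839, -0.068, 0.2083]
eef_rot: [0.85, 3.024, -0.001]
contact_force: [-0.1, 0.2, -2.5]
width: 0.0093
finger_force: 58.8
```

>>> jog_arm(targets=[{"dx": 0, "dy": 0, "dz": 1.5, "ax": 0, "ay": 0, "az": 0, "fingers": -1}, {"dx": 0, "dy": 0, "dz": 1.5, "ax": 0, "ay": 0, "az": 0, "fingers": -1}, {"dx": 0, "dy": 0, "dz": 1.5, "ax": 0, "ay": 0, "az": 0, "fingers": -1}, {"dx": 0, "dy": 0, "dz": 0, "ax": 0, "ay": 0, "az": 0, "fingers": -1}, {"dx": 0, "dy": 0, "dz": 0, "ax": 0, "ay": 0, "az": 0, "fingers": -1}, {"dx": 0, "dy": 0, "dz": 0, "ax": 0, "ay": 0, "az": 0, "fingers": -1}])

```text
t: 18.45
position: [0.4857, -0.0657, 0.1641]
eef_rot: [0.85, 3.023, 0.0]
contact_force: [0.6, 0.6, -2.7]
width: 0.0091
finger_force: 58.8
```

```bash
python3 - <<'E'
from h import *
look(['gate','knuckle_low','knuckle_up','gate_edge','pin_low','pin_up'],ok=lambda p:p[0]>.35 and p[1]<.05,n=2)
go(.5525,-.1075,.162,148.5)
E
```

```text
gate ('s', [0.49, -0.064, 0.152]) ('s', [0.491, -0.062, 0.156]) ('t', [0.486, -0.064, 0.153]) ('t', [0.488, -0.064, 0.155])
knuckle_low ('s', [0.559, -0.112, 0.092]) ('s', [0.559, -0.112, 0.091]) ('s', [0.548, -0.29, 0.111])
knuckle_up ('s', [0.563, -0.113, 0.188]) ('s', [0.562, -0.111, 0.185])
gate_edge ('s', [0.423, -0.031, 0.152]) ('s', [0.423, -0.034, 0.152]) ('s', [0.563, -0.113, 0.185]) ('t', [0.547, -0.28, 0.194]) ('t', [0.427, -0.026, 0.151])
pin_low ('s', [0.627, -0.154, 0.048]) ('s', [0.628, -0.152, 0.047]) ('t', [0.632, -0.153, 0.051]) ('t', [0.631, -0.153, 0.046])
pin_up ('s', [0.628, -0.155, 0.143]) ('t', [0.628, -0.152, 0.146])
t 19.85 pos [ 0.4852 -0.0654  0.163 ] toolx 148.55 tz [-0.  0. -1.] 
 shift now [-7.94 -0.08  0.1 ] turn az 0.05
 shift after turn [-7.94 -0.07  0.1 ] q [-7.7 13.7 -5.2 71.2  0.  23.8] F [-0.4 -0.4 -2.5] w 0.009 ff 58.832645416259766
```

>>> jog_arm(targets=[{"dx": -1.5, "dy": 0, "dz": 0, "ax": 0, "ay": 0, "az": 0, "fingers": -1}, {"dx": -1.5, "dy": 0, "dz": 0, "ax": 0, "ay": 0, "az": 0, "fingers": -1}, {"dx": -1.5, "dy": 0, "dz": 0, "ax": 0, "ay": 0, "az": 0, "fingers": -1}, {"dx": -1.2, "dy": 0, "dz": 0, "ax": 0, "ay": 0, "az": 0, "fingers": -1}, {"dx": -1.2, "dy": 0, "dz": 0, "ax": 0, "ay": 0, "az": 0, "fingers": -1}, {"dx": -1, "dy": 0, "dz": 0, "ax": 0, "ay": 0, "az": 0, "fingers": -1}, {"dx": 0, "dy": 0, "dz": 0, "ax": 0, "ay": 0, "az": 0, "fingers": -1}, {"dx": 0, "dy": 0, "dz": 0, "ax": 0, "ay": 0, "az": 0, "fingers": -1}, {"dx": 0, "dy": 0, "dz": 0, "ax": 0, "ay": 0, "az": 0, "fingers": -1}])

```text
t: 20.75
position: [0.5521, -0.1064, 0.163]
eef_rot: [-0.851, -3.024, -0.0]
contact_force: [0.4, 0.4, -4.0]
width: 0.0092
finger_force: 58.9
```

```bash
python3 - <<'E'
from h import *
look(['knuckle_low','knuckle_up','pin_low','pin_up'],ok=lambda p:p[0]>.35 and p[1]<.05,n=2)
go(.553,-.1075,.122,148.5)
E
```

```text
knuckle_low ('s', [0.626, -0.152, 0.092]) ('s', [0.627, -0.151, 0.091]) ('t', [0.555, -0.106, 0.153])
knuckle_up ('s', [0.628, -0.154, 0.185]) ('s', [0.63, -0.151, 0.185])
pin_low ('s', [0.626, -0.151, 0.049]) ('s', [0.681, -0.284, 0.012]) ('s', [0.628, -0.151, 0.049]) ('s', [0.627, -0.152, 0.142]) ('t', [0.632, -0.154, 0.05]) ('t', [0.633, -0.152, 0.05])
pin_up ('s', [0.627, -0.154, 0.146]) ('s', [0.627, -0.153, 0.144]) ('t', [0.628, -0.151, 0.148]) ('t', [0.631, -0.154, 0.147])
t 21.75 pos [ 0.5526 -0.1066  0.163 ] toolx 148.55 tz [-0.  0. -1.] 
 shift now [-0.08 -0.05  4.1 ] turn az 0.05
 shift after turn [-0.08 -0.05  4.1 ] q [-10.9  21.9   6.3  74.4   0.   20.5] F [ 0.8  0.4 -3.1] w 0.0089 ff 58.92626345157623
```

>>> jog_arm(targets=[{"dx": 0, "dy": 0, "dz": 0.5, "ax": 0, "ay": 0, "az": 0, "fingers": -1}, {"dx": 0, "dy": 0, "dz": 0.5, "ax": 0, "ay": 0, "az": 0, "fingers": -1}, {"dx": 0, "dy": 0, "dz": 0.4, "ax": 0, "ay": 0, "az": 0, "fingers": -1}, {"dx": 0, "dy": 0, "dz": 0.4, "ax": 0, "ay": 0, "az": 0, "fingers": -1}, {"dx": 0, "dy": 0, "dz": 0, "ax": 0, "ay": 0, "az": 0, "fingers": -1}])

```text
t: 22.25
position: [0.5519, -0.1065, 0.144]
eef_rot: [-0.851, -3.022, 0.0]
contact_force: [0.1, -0.8, -2.9]
width: 0.0094
finger_force: 59.0
```

>>> jog_arm(targets=[{"dx": 0, "dy": 0, "dz": 0.2, "ax": 0, "ay": 0, "az": 0, "fingers": -1}, {"dx": 0, "dy": 0, "dz": 0.2, "ax": 0, "ay": 0, "az": 0, "fingers": -1}, {"dx": 0, "dy": 0, "dz": 0, "ax": 0, "ay": 0, "az": 0, "fingers": -1}])

```text
t: 22.55
position: [0.5524, -0.1066, 0.1408]
eef_rot: [-0.851, -3.024, 0.0]
contact_force: [-0.2, 0.1, -2.6]
width: 0.0092
finger_force: 59.0
```

>>> jog_arm(targets=[{"dx": 0, "dy": 0, "dz": 0.2, "ax": 0, "ay": 0, "az": 0, "fingers": -1}, {"dx": 0, "dy": 0, "dz": 0.2, "ax": 0, "ay": 0, "az": 0, "fingers": -1}, {"dx": 0, "dy": 0, "dz": 0, "ax": 0, "ay": 0, "az": 0, "fingers": -1}])

```text
t: 22.85
position: [0.5523, -0.1066, 0.1367]
eef_rot: [-0.851, -3.023, 0.0]
contact_force: [0.4, -0.4, -2.3]
width: 0.0092
finger_force: 59.0
```

>>> jog_arm(targets=[{"dx": 0, "dy": 0, "dz": 0.2, "ax": 0, "ay": 0, "az": 0, "fingers": -1}, {"dx": 0, "dy": 0, "dz": 0.2, "ax": 0, "ay": 0, "az": 0, "fingers": -1}, {"dx": 0, "dy": 0, "dz": 0, "ax": 0, "ay": 0, "az": 0, "fingers": -1}])

```text
t: 23.15
position: [0.5523, -0.1066, 0.1326]
eef_rot: [-0.851, -3.023, 0.0]
contact_force: [0.3, 0.5, -3.6]
width: 0.009
finger_force: 59.0
```

>>> jog_arm(targets=[{"dx": 0, "dy": 0, "dz": 0.2, "ax": 0, "ay": 0, "az": 0, "fingers": -1}, {"dx": 0, "dy": 0, "dz": 0.2, "ax": 0, "ay": 0, "az": 0, "fingers": -1}, {"dx": 0, "dy": 0, "dz": 0.2, "ax": 0, "ay": 0, "az": 0, "fingers": -1}, {"dx": 0, "dy": 0, "dz": 0, "ax": 0, "ay": 0, "az": 0, "fingers": -1}])

```text
t: 23.55
position: [0.5523, -0.1066, 0.1266]
eef_rot: [-0.851, -3.023, 0.0]
contact_force: [-0.3, -0.1, -2.5]
width: 0.009
finger_force: 59.0
```

>>> jog_arm(targets=[{"dx": 0, "dy": 0, "dz": 0.2, "ax": 0, "ay": 0, "az": 0, "fingers": -1}, {"dx": 0, "dy": 0, "dz": 0.1, "ax": 0, "ay": 0, "az": 0, "fingers": -1}, {"dx": 0, "dy": 0, "dz": 0, "ax": 0, "ay": 0, "az": 0, "fingers": -1}])

```text
t: 23.85
position: [0.5524, -0.1066, 0.1238]
eef_rot: [-0.851, -3.024, 0.0]
contact_force: [0.1, 0.1, -3.7]
width: 0.0089
finger_force: 59.0
```

```bash
python3 - <<'E'
from h import *
look(['knuckle_low','knuckle_up','gate','gate_edge'],cs=('side',),ok=lambda p:p[0]>.35 and p[1]<.05,n=2)
go(.553,-.1075,.122,148.5)
E
```

```text
knuckle_low ('s', [0.625, -0.152, 0.054]) ('s', [0.625, -0.152, 0.054])
knuckle_up ('s', [0.629, -0.153, 0.144]) ('s', [0.63, -0.152, 0.145]) ('s', [0.489, -0.073, 0.114])
gate ('s', [0.557, -0.105, 0.114])
gate_edge ('s', [0.49, -0.075, 0.111]) ('s', [0.628, -0.152, 0.048]) ('s', [0.49, -0.074, 0.114])
t 24.35 pos [ 0.5526 -0.1066  0.124 ] toolx 148.55 tz [ 0. -0. -1.] 
 shift now [-0.08 -0.05  0.2 ] turn az 0.05
 shift after turn [-0.08 -0.05  0.2 ] q [-10.9  23.2   2.3  69.1   0.   20.5] F [ 0.1  0.2 -3.5] w 0.009 ff 58.974255323410034
```

Not yet seated (F still −3.5). I continue down in 1 mm steps.

>>> jog_arm(targets=[{"dx": 0, "dy": 0, "dz": 0.1, "ax": 0, "ay": 0, "az": 0, "fingers": -1}, {"dx": 0, "dy": 0, "dz": 0.1, "ax": 0, "ay": 0, "az": 0, "fingers": -1}, {"dx": 0, "dy": 0, "dz": 0, "ax": 0, "ay": 0, "az": 0, "fingers": -1}])

```text
t: 24.65
position: [0.5525, -0.1066, 0.1218]
eef_rot: [-0.851, -3.024, 0.0]
contact_force: [0.7, -0.6, -2.8]
width: 0.0094
finger_force: 59.0
```

>>> jog_arm(targets=[{"dx": 0, "dy": 0, "dz": 0.1, "ax": 0, "ay": 0, "az": 0, "fingers": -1}, {"dx": 0, "dy": 0, "dz": 0, "ax": 0, "ay": 0, "az": 0, "fingers": -1}])

```text
t: 24.85
position: [0.5528, -0.1067, 0.1215]
eef_rot: [0.851, 3.023, -0.0]
contact_force: [-1.1, 0.3, 0.8]
width: 0.0089
finger_force: 59.4
```

>>> jog_arm(targets=[{"dx": 0, "dy": 0, "dz": 0.1, "ax": 0, "ay": 0, "az": 0, "fingers": -1}, {"dx": 0, "dy": 0, "dz": 0, "ax": 0, "ay": 0, "az": 0, "fingers": -1}])

```text
t: 25.05
position: [0.5528, -0.1066, 0.1212]
eef_rot: [0.851, 3.023, 0.0]
contact_force: [-3.8, 1.9, 4.9]
width: 0.009
finger_force: 60.1
```

Seated. The force changed from −3 to +5 N at the expected height. Now I let go.

>>> jog_arm(targets=[{"dx": 0, "dy": 0, "dz": 0, "ax": 0, "ay": 0, "az": 0, "fingers": -0.6}, {"dx": 0, "dy": 0, "dz": 0, "ax": 0, "ay": 0, "az": 0, "fingers": -0.3}, {"dx": 0, "dy": 0, "dz": 0, "ax": 0, "ay": 0, "az": 0, "fingers": 0}, {"dx": 0, "dy": 0, "dz": 0, "ax": 0, "ay": 0, "az": 0, "fingers": 0}, {"dx": 0, "dy": 0, "dz": 0, "ax": 0, "ay": 0, "az": 0, "fingers": 0}, {"dx": 0, "dy": 0, "dz": 0, "ax": 0, "ay": 0, "az": 0, "fingers": 0}])

```text
t: 25.65
position: [0.5526, -0.1067, 0.1199]
eef_rot: [-0.852, -3.024, 0.0]
contact_force: [0.1, 0.1, -0.3]
width: 0.0428
finger_force: 0.0
```

```bash
python3 - <<'E'
from h import *
look(['knuckle_low','knuckle_up','gate','gate_edge'],cs=('side',),ok=lambda p:p[0]>.35 and p[1]<.05,n=2)
go(.553,-.1075,.122,148.5)
E
```

```text
knuckle_low ('s', [0.629, -0.153, 0.05]) ('s', [0.628, -0.153, 0.048])
knuckle_up ('s', [0.628, -0.155, 0.143]) ('s', [0.629, -0.152, 0.145])
gate ('s', [0.558, -0.104, 0.106])
gate_edge ('s', [0.493, -0.073, 0.107]) ('s', [0.493, -0.074, 0.105])
t 26.15 pos [ 0.5526 -0.1066  0.12  ] toolx 148.55 tz [ 0.  0. -1.] 
 shift now [-0.08 -0.05 -0.2 ] turn az 0.05
 shift after turn [-0.08 -0.05 -0.2 ] q [-10.9  23.3   1.9  68.6   0.   20.5] F [-0.9  0.6 -0.6] w 0.0425 ff 0.0
```

Hung on both pins, standing open, and released. Now I lift out, step to the bay's +y side and close the fingers to push.

>>> jog_arm(targets=[{"dx": 0, "dy": 0, "dz": -2, "ax": 0, "ay": 0, "az": 0, "fingers": 0}, {"dx": 0, "dy": 0, "dz": -3, "ax": 0, "ay": 0, "az": 0, "fingers": 0}, {"dx": 0, "dy": 0, "dz": -3, "ax": 0, "ay": 0, "az": 0, "fingers": 0}, {"dx": 0.7, "dy": 1.5, "dz": 0, "ax": 0, "ay": 0, "az": 0, "fingers": -1}, {"dx": 0, "dy": 2, "dz": 0, "ax": 0, "ay": 0, "az": 0, "fingers": -1}, {"dx": 0, "dy": 2, "dz": 0, "ax": 0, "ay": 0, "az": 0, "fingers": -1}, {"dx": 0, "dy": 0, "dz": 0, "ax": 0, "ay": 0, "az": 0, "fingers": -1}, {"dx": 0, "dy": 0, "dz": 3, "ax": 0, "ay": 0, "az": 0, "fingers": -1}, {"dx": 0, "dy": 0, "dz": 3, "ax": 0, "ay": 0, "az": 0, "fingers": -1}, {"dx": 0, "dy": 0, "dz": 2.5, "ax": 0, "ay": 0, "az": 0, "fingers": -1}])

```text
t: 27.15
position: [0.5741, -0.0561, 0.1129]
eef_rot: [-0.851, -3.022, 0.001]
contact_force: [-0.0, 0.2, -0.6]
width: 0.0002
finger_force: 0.0
```

```bash
cat >> h.py <<'E'
def uv():
    o=status.get_obs(); P=np.array([.628,-.153]); d=o['position'][:2]-P
    print('t',o['t'],'u,v (cm)',(d@[-.8526,.5225]*100).round(2),(d@[.5225,.8526]*100).round(2),'z',o['position'][2].round(4),'F',o['contact_force'].round(1))
E
python3 - <<'E'
from h import *
look(['knuckle_low','gate_edge'],cs=('side',),ok=lambda p:p[0]>.35 and p[1]<.05,n=1); uv()
E
```

```text
knuckle_low ('s', [0.624, -0.153, 0.052])
gate_edge ('s', [0.491, -0.072, 0.104])
t 27.3 u,v (cm) 9.75 5.39 z 0.1129 F [0.3 0.7 0.9]
```

>>> jog_arm(targets=[{"dx": 0, "dy": -1.7, "dz": 0, "ax": 0, "ay": 0, "az": 0, "fingers": -1}, {"dx": 0, "dy": -1.7, "dz": 0, "ax": 0, "ay": 0, "az": 0, "fingers": -1}, {"dx": 0, "dy": -1.3, "dz": 0, "ax": 0, "ay": 0, "az": 0, "fingers": -1}, {"dx": 0, "dy": -1.3, "dz": 0, "ax": 0, "ay": 0, "az": 0, "fingers": -1}, {"dx": -0.25, "dy": -1.25, "dz": 0, "ax": 0, "ay": 0, "az": 0, "fingers": -1}, {"dx": -0.25, "dy": -1.25, "dz": 0, "ax": 0, "ay": 0, "az": 0, "fingers": -1}, {"dx": -0.55, "dy": -1.15, "dz": 0, "ax": 0, "ay": 0, "az": 0, "fingers": -1}, {"dx": -0.55, "dy": -1.15, "dz": 0, "ax": 0, "ay": 0, "az": 0, "fingers": -1}])

```text
t: 28.1
position: [0.5325, -0.1576, 0.115]
eef_rot: [0.852, 3.024, 0.0]
contact_force: [0.2, 0.2, 0.3]
width: 0.0
finger_force: 0.2
```

```bash
python3 - <<'E'
from h import *
look(['knuckle_low','knuckle_up','gate_edge'],cs=('side','top'),ok=lambda p:p[0]>.35 and p[1]<.05,n=1); uv()
E
```

```text
knuckle_low ('s', [0.626, -0.15, 0.05]) ('t', [0.632, -0.146, 0.047])
knuckle_up ('s', [0.628, -0.152, 0.145]) ('t', [0.628, -0.154, 0.144])
gate_edge ('s', [0.472, -0.194, 0.103])
t 28.5 u,v (cm) 7.97 -5.24 z 0.1149 F [-0.2 -0.3  0. ]
```

>>> jog_arm(targets=[{"dx": -0.8, "dy": -1, "dz": 0, "ax": 0, "ay": 0, "az": 0, "fingers": -1}, {"dx": -0.8, "dy": -1, "dz": 0, "ax": 0, "ay": 0, "az": 0, "fingers": -1}, {"dx": -1.05, "dy": -0.7, "dz": 0, "ax": 0, "ay": 0, "az": 0, "fingers": -1}, {"dx": -1.05, "dy": -0.7, "dz": 0, "ax": 0, "ay": 0, "az": 0, "fingers": -1}, {"dx": -0.6, "dy": -0.3, "dz": 0, "ax": 0, "ay": 0, "az": 0, "fingers": -1}, {"dx": -0.5, "dy": -0.2, "dz": 0, "ax": 0, "ay": 0, "az": 0, "fingers": -1}, {"dx": 0, "dy": 0, "dz": 0, "ax": 0, "ay": 0, "az": 0, "fingers": -1}])

```text
t: 29.2
position: [0.5536, -0.2156, 0.1148]
eef_rot: [0.852, 3.024, -0.0]
contact_force: [-0.2, 0.1, -0.1]
width: -0.0003
finger_force: 0.0
```

```bash
cat >> h.py <<'E'
def edge():
    o=look(['knuckle_low','knuckle_up','gate_edge'],ok=lambda p:p[0]>.35 and p[1]<.05,n=1); P=np.array([.628,-.153])
    for c,p in o['gate_edge']: d=p[:2]-P; print(c,'edge u',round(d@[-.8526,.5225]*1000),'v',round(d@[.5225,.8526]*1000))
    uv()
E
python3 -c "
from h import *
edge()"
```

```text
knuckle_low ('s', [0.625, -0.154, 0.049]) ('t', [0.63, -0.152, 0.048]) ('t', [0.632, -0.148, 0.048]) ('t', [0.629, -0.153, 0.149]) ('t', [0.675, -0.282, 0.01])
knuckle_up ('s', [0.628, -0.157, 0.143]) ('t', [0.627, -0.154, 0.144])
gate_edge ('s', [0.521, -0.278, 0.108])
s edge u 26 v -163
t 29.6 u,v (cm) 3.16 -9.16 z 0.1151 F [-0.9 -0.5  0.9]
```

>>> jog_arm(targets=[{"dx": -0.5, "dy": 0, "dz": 0, "ax": 0, "ay": 0, "az": 0, "fingers": -1}, {"dx": -0.4, "dy": 0, "dz": 0, "ax": 0, "ay": 0, "az": 0, "fingers": -1}, {"dx": -0.2, "dy": 0, "dz": 0, "ax": 0, "ay": 0, "az": 0, "fingers": -1}, {"dx": 0, "dy": 0, "dz": 0, "ax": 0, "ay": 0, "az": 0, "fingers": -1}])

```text
t: 30.0
position: [0.563, -0.2208, 0.1149]
eef_rot: [0.852, 3.024, 0.0]
contact_force: [-0.4, 0.3, 0.5]
width: 0.0
finger_force: 0.1
```

>>> jog_arm(targets=[{"dx": -0.1, "dy": 0, "dz": 0, "ax": 0, "ay": 0, "az": 0, "fingers": -1}, {"dx": -0.1, "dy": 0, "dz": 0, "ax": 0, "ay": 0, "az": 0, "fingers": -1}, {"dx": 0, "dy": 0, "dz": 0, "ax": 0, "ay": 0, "az": 0, "fingers": -1}])

```text
t: 30.3
position: [0.5643, -0.2217, 0.1149]
eef_rot: [-0.851, -3.024, 0.0]
contact_force: [-0.8, -0.1, -0.2]
width: 0.0001
finger_force: 0.1
```

```bash
python3 -c "
from h import *
edge()"
```

```text
knuckle_low ('s', [0.681, -0.282, 0.013]) ('s', [0.626, -0.152, 0.051]) ('t', [0.628, -0.15, 0.049])
knuckle_up ('s', [0.631, -0.159, 0.145]) ('t', [0.623, -0.154, 0.144])
gate_edge ('s', [0.536, -0.291, 0.105]) ('t', [0.579, -0.227, 0.109])
s edge u 6 v -166
t edge u 3 v -88
t 30.7 u,v (cm) 1.85 -9.18 z 0.115 F [-0.3 -0.5  0.4]
```

Nearly shut. I push in 1 mm steps until the stop is felt.

>>> jog_arm(targets=[{"dx": -0.1, "dy": 0, "dz": 0, "ax": 0, "ay": 0, "az": 0, "fingers": -1}, {"dx": -0.1, "dy": 0, "dz": 0, "ax": 0, "ay": 0, "az": 0, "fingers": -1}, {"dx": 0, "dy": 0, "dz": 0, "ax": 0, "ay": 0, "az": 0, "fingers": -1}])

```text
t: 31.0
position: [0.5658, -0.2225, 0.1148]
eef_rot: [-0.851, -3.023, -0.0]
contact_force: [0.2, 0.9, -0.6]
width: -0.0001
finger_force: 0.5
```

>>> jog_arm(targets=[{"dx": -0.1, "dy": 0, "dz": 0, "ax": 0, "ay": 0, "az": 0, "fingers": -1}, {"dx": 0, "dy": 0, "dz": 0, "ax": 0, "ay": 0, "az": 0, "fingers": -1}])

```text
t: 31.2
position: [0.5658, -0.2226, 0.1148]
eef_rot: [-0.851, -3.022, -0.001]
contact_force: [-3.8, 2.6, 1.5]
width: -0.0
finger_force: 2.4
```

>>> jog_arm(targets=[{"dx": -0.1, "dy": 0, "dz": 0, "ax": 0, "ay": 0, "az": 0, "fingers": -1}, {"dx": 0, "dy": 0, "dz": 0, "ax": 0, "ay": 0, "az": 0, "fingers": -1}])

```text
t: 31.4
position: [0.5658, -0.2226, 0.1148]
eef_rot: [-0.85, -3.02, -0.002]
contact_force: [-5.1, 3.6, 3.9]
width: 0.0001
finger_force: 3.7
```

The stop is felt: about 6 N and no further travel. I back straight off and rise.

>>> jog_arm(targets=[{"dx": 0.3, "dy": 0, "dz": 0, "ax": 0, "ay": 0, "az": 0, "fingers": -1}, {"dx": 0.7, "dy": 0, "dz": 0, "ax": 0, "ay": 0, "az": 0, "fingers": -1}, {"dx": 2, "dy": 0, "dz": 0, "ax": 0, "ay": 0, "az": 0, "fingers": -1}, {"dx": 3, "dy": 0, "dz": 0, "ax": 0, "ay": 0, "az": 0, "fingers": -1}, {"dx": 3, "dy": 0, "dz": 0, "ax": 0, "ay": 0, "az": 0, "fingers": -1}, {"dx": 3, "dy": 0, "dz": -3, "ax": 0, "ay": 0, "az": 0, "fingers": -1}, {"dx": 2, "dy": 0, "dz": -3, "ax": 0, "ay": 0, "az": 0, "fingers": -1}, {"dx": 0, "dy": 0, "dz": 0, "ax": 0, "ay": 0, "az": 0, "fingers": -1}, {"dx": 0, "dy": 0, "dz": 0, "ax": 0, "ay": 0, "az": 0, "fingers": -1}])

```text
t: 32.3
position: [0.4493, -0.151, 0.1762]
eef_rot: [0.85, 3.02, -0.001]
contact_force: [0.1, -1.1, -1.1]
width: -0.0001
finger_force: 0.0
```

```bash
python3 -c "
from h import *
edge(); edge()
save('side','end.png',(250,150,350,230),7)"
```

```text
knuckle_low ('s', [0.625, -0.152, 0.049]) ('t', [0.634, -0.151, 0.047])
knuckle_up ('s', [0.627, -0.155, 0.145]) ('t', [0.626, -0.154, 0.148])
gate_edge ('s', [0.539, -0.294, 0.102]) ('t', [0.545, -0.289, 0.108])
s edge u 2 v -167
t edge u 0 v -159
t 32.7 u,v (cm) 15.45 -9.21 z 0.1741 F [ 0.2  0.4 -0.1]
knuckle_low ('s', [0.626, -0.152, 0.048]) ('t', [0.632, -0.149, 0.049]) ('t', [0.579, -0.228, 0.106])
knuckle_up ('s', [0.628, -0.158, 0.144]) ('t', [0.542, -0.289, 0.107]) ('t', [0.626, -0.155, 0.143])
gate_edge ('s', [0.543, -0.293, 0.107]) ('t', [0.544, -0.288, 0.106])
s edge u -1 v -164
t edge u 1 v -159
t 33.1 u,v (cm) 15.44 -9.19 z 0.175 F [ 0.1 -0.3 -0.3]
```

View pics/end.png

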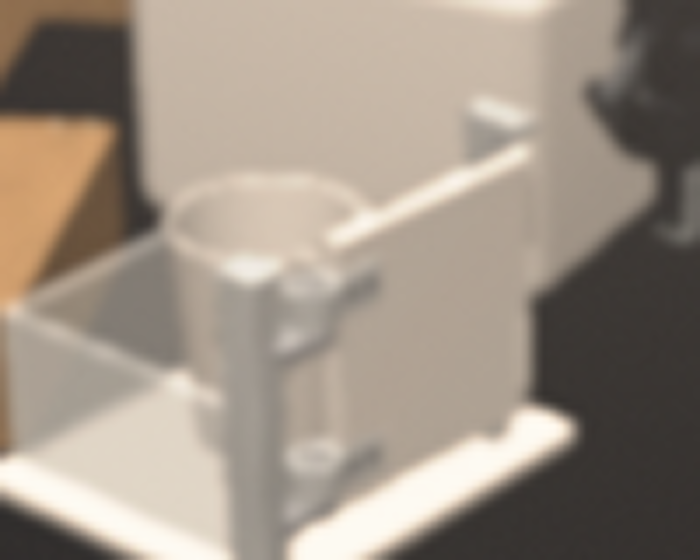

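The picture shows the gate seated on both pins (310,290 and 315,460) and shut against the latch post under the lip (500,120). The beaker is in place and the arm is clear, so I hand the job in.

```bash
python3 -c "
from h import *
print(workorder.close_job())"
```

```text
the job is handed in; nothing more can be done
None
```

The gate hangs fully down on both pins and is swung shut against the latch post under the lip. The arm is clear, and I handed the job in at about 33 s, but close_job returned no verdict.

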